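Turn a feeder base plate feet-up with a lifting turner

ROBOT

A 7-joint arm with a two-finger parallel gripper is mounted at the origin on the work surface. World frame = base frame: x ahead of the robot, y to its left, z up, the work surface at z = 0. Lengths are in mm, angles in rad, forces in N, time in s.
With the tool pointing down it reaches from about 425 to 1025 mm from the base axis. Payload 9.4 kg.
Tool frame: the origin (TCP) lies between the finger pads; the fingertips stand bot.tip_extent ahead of it and the grasp point (between the pads) lies 11 mm behind it (bot.tip_extent is the distance from the TCP to the fingertips, in mm); z points along the fingers, y is the direction in which the jaws open and shut (so a half turn about z gives the same grasp; the last joint's range is limited). The gripper opens to 85 mm and grips with 20 to 120 N. Pads are 22 mm wide; open, the fingers measure 114 mm over their backs; the gripper's body (76 mm by 85 mm) begins 54 mm behind the grasp point. The pads swing forward as they close: fully open they stand 13 mm farther back than shut.
Start: joints at [1.148, 0.599, -0.003, 1.599, 0.002, 0.943, -0.08], TCP at [245.728, -682.086, 218.375] pointing down, gripper open.
Joint ranges: [-2.57, 2.57], [-0.35, 1.97], [-1.29, 1.29], [0.11, 2.56], [-1.05, 4.19], [0.11, 1.86], [-2.63, 2.63]. Speed limits (rad/s): [2.22, 2.22, 3.01, 3.01, 3.14, 3.14, 3.14].

INTERFACE

Orientations are given as a unit quaternion [x, y, z, w].
In Python, from plant import bot gives the robot as it stands.
- The arm moves only by the shell command python3 -m inch 'ROWS' [FORCE]. ROWS is JSON, one flat list of numbers, 5 for each row, row after row: the shift along the world's x, y, z in m, then the turn about the world's z in rad, then the opening, from -1 (shut) to 1 (fully open), so that 0 is half open. In form: [tx, ty, tz, spin, grip, tx, ty, tz, spin, grip, ...]. A call has 1 to 5 rows; each row is the pose to reach, as a shift and turn from the pose commanded when the call began; what a row does not reach only later rows make up. A row lasts 1/12 s, in which the tool goes at most 41.7 mm and 7.16 degrees, less where a joint would pass 70% of its speed; a pose out of reach is approached as far as the arm can. A call with a gripper value outside its range is refused whole. The fingers move at their own pace and stop on an object; FORCE is the grip in N (left out, the last holds). Time passes only in rows, so rows that repeat a pose let the fingers close. It gives the time, the measured TCP pose, the force and the opening at its end, in the units of the state.
- bot.get_state(): the state, without advancing time (a new reading comes with each control period).
- bot.snapshot(name): name is "scene" or "side" or "wrist"; returns the picture (384x512x3 uint8, blue, green, red); there is no depth.
- bot.camera_model(name): a dict with "camera_matrix" (3x3 intrinsics, pixels), "cam_to_world" (4x4, takes a point from camera to world coordinates). Camera axes: x right, y down, z forward; pixel columns grow to the right and rows downward; lengths in mm; the calibration is good to about 2 mm. A picture is of the moment at which its call begins: read the wrist's pose just before it. camera_model takes no time and is no camera call; for the wrist camera it gives the pose at the moment of the call.
- bot.close_job(): hands the job in, once; it reports no verdict.
The state is a dict: "time": time; "qpos": joint angles; "joint_vel": joint speeds; "tau": joint torques, N m; "tcp_pos": TCP position; "tool_rot": TCP orientation; "wrist_force": force on the tool from outside, world axes, zero at the start; "wrist_torque": the same for the moment, N m; "finger_gap": opening from 0.0 (shut) to 1.0 (fully open).
Only numpy, scipy, OpenCV 4.12 (cv2) and the standard library are available. Lean on these libraries where they do the work, as an engineer would, in place of code of your own. Each camera call takes 0.05 s, during which the arm holds its last target. There are 200 camera calls.

TASK

Take the cranked lifting turner from its sloped rest, slide its blade under the right-hand edge of the footed base plate and, with a wrist turn that tips the blade up by 20 degrees or more, lever the plate over the steel strip so that it lies flat, feet up, on the left half of the rubber mat, clear of the strip. The plate's face is finished: no part of the gripper or arm may touch it, only the turner. Then put the turner back in its rest as it was, and leave the other things on the bench where they are.

Things in the scene. Friction and masses are not known exactly. Their poses are not given: they have to be found in the camera images.
- turner: Lifting turner (spatula), 0.2 kg. Origin: middle of the black grip, a bar 22 mm in x, 14 mm in y (pinch here), 76 mm in z. z runs up the handle, x the way the blade points. In the rest the handle is vertical, the blade slopes 20 deg down to its tip. With the handle leaning back (top away from the tip) 20 deg the blade is level; at 45 to 50 deg the tip is up 25 to 30 deg.
- turner_heel (a point): Foot of the handle on the blade's upper surface, at (0, 0, -75) mm in the turner's frame; a steel shank 12 x 8 mm joins it to the grip. The steel blade, 3 mm thick, 40 mm wide in y, runs 76 mm ahead from here (and 4 mm back) along (cos 20 deg, 0, -sin 20 deg).
- turner_tip (a point): Middle of the blade tip's lower edge, in the turner's frame at (70.4, 0, -103.8) mm.
- rest: Fixed aluminium rest for the turner: a ramp 92 mm long, 54 mm wide inside, falling 20 deg towards the rest's +x, with 8 mm side cheeks and an 8 mm lip at its foot; top end about 46 mm above the bench. Origin on the bench under its middle, z up. The turner lies with the same yaw, blade flat on the ramp, its origin then at (-26.8, 0, 118.5) mm in this frame.
- rest_foot (a point): Where turner_tip lies when the turner is in its rest, 1.5 mm from the lip, at (43.6, 0, 14.5) mm in the rest's frame.
- mat: Fixed black rubber mat, 4 mm thick, 220 mm along x (-100 to +120 mm), 150 mm along y. Origin on the bench under the right face of the steel strip; x points to the robot's left (within 15 deg), z up. The strip stands along y from x = 0 to 4 mm, 140 mm long, its top 5 mm above the mat: a stop for the plate's left feet. Right half x < 0, left half x > 4 mm.
- plate: Aluminium base plate 80 (x) x 110 (y) x 6 mm, about 0.18 kg, with four round rubber feet 16 mm wide, 12 mm high on its -z side at x = +-24, y = +-39 mm. Origin: centre of the 6 mm slab; z is up at the start (feet down). It starts on the mat's right half, its x within 6 deg of the mat's, the left feet 2 to 13 mm short of the strip.
- plate_right (a point): Middle of the plate's right edge, on the underside, at (-40, 0, -3) mm in its frame, 12 mm above the mat: the blade goes in here between the right feet (62 mm free). Levered up near this edge, the plate turns on its left feet against the strip.
- plate_left (a point): Middle of the plate's left edge, on the underside, at (40, 0, -3) mm in its frame. With the plate at about 56 deg this edge meets the mat some 14 mm beyond the strip's right face and becomes the pivot; just past upright the plate falls over by itself.
- angle: small steel angle piece, 50 x 30 x 40 mm, bystander; origin under its middle
- cup: small steel bowl, 52 mm wide, 40 mm high, bystander; origin under its middle
- driver: screwdriver lying on the bench, about 200 mm long, bystander; origin under its middle
- carton: small cardboard carton 70 x 50 x 50 mm, bystander; origin under its middle
- coil: magnet coil, a copper drum between two discs, 60 mm wide and 46 mm high, bystander; origin under its middle
- bracket: drilled aluminium angle strip 120 x 30 x 34 mm, bystander; origin under its middle
Things that resemble listed ones, but are neither listed nor needed, are in the scene too. Leave any brown or yellow look-alike of the turner alone.

How it is judged:
By the outcome, as a careful person would: the job done as asked, in the order asked, and still so for the second after the job is handed in, with the robot touching nothing.
It also fails if it takes over 48 s, if anything falls off the work surface, if the arm or the gripper's body presses on something with over 40 N, if the wrist force passes 120 N, or if a joint passes its speed limit or range.

## Working session

There is one attempt and no reset: what is moved stays moved. The work goes in short steps, Python scripts to look and compute and a shell command to move; the robot and the scene stay as the last step left them, time stands still between calls to the robot, and variables do not carry over. Pictures are saved under pics/ and viewed, about 8 in all and at most 12, crops included, and the job is handed in when it is done.

View pics/scene0.png

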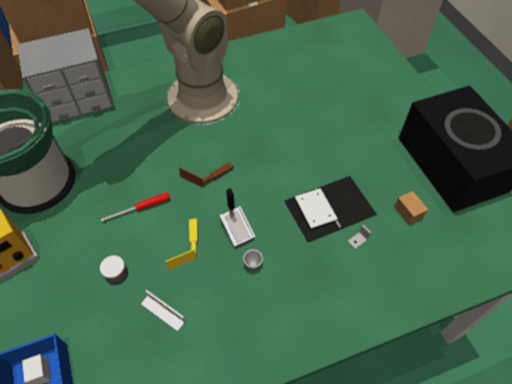

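View pics/side0.png

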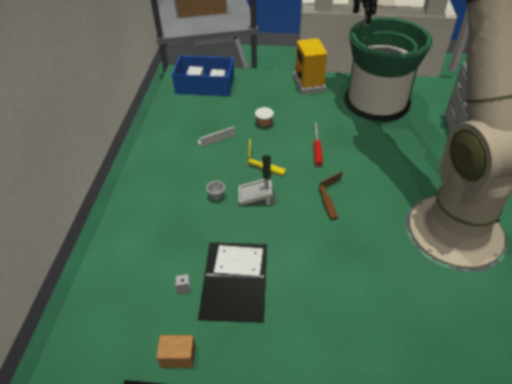

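The scene camera shows the black-gripped turner in its rest with the grip top at about (231,192) and the tray at (238,226). The white plate is on the mat at about (317,208). The brown turner (205,175) and the yellow one (190,245) are the look-alikes. The side camera agrees, with the rest at (256,192) and the plate at (238,262). Next I'll get rough positions by casting rays.

```bash
cat > h.py <<'E'
import numpy as np, cv2
def load(n): d=np.load(f'pics/{n}.npz'); return cv2.imread(f'pics/{n}.png'),d['K'],d['T']
def ray(K,T,uv):
    d=T[:3,:3]@np.linalg.inv(K)@np.array([uv[0],uv[1],1.]); return T[:3,3],d/np.linalg.norm(d)
def plane(K,T,uv,z):
    o,d=ray(K,T,uv); return o+d*(z-o[2])/d[2]
def tri(a,b):
    o1,d1=a;o2,d2=b; s=np.linalg.lstsq(np.c_[d1,-d2],o2-o1,rcond=None)[0]
    p,q=o1+d1*s[0],o2+d2*s[1]; return (p+q)/2,np.linalg.norm(p-q)
def proj(K,T,p):
    c=np.linalg.inv(T)@np.r_[p,1]; u=K@c[:3]; return u[:2]/u[2]
def shot(name,tag):
    from plant import bot
    m=bot.camera_model(name); im=bot.snapshot(name)
    cv2.imwrite(f'pics/{tag}.png',im); np.savez(f'pics/{tag}.npz',K=m['camera_matrix'],T=m['cam_to_world']); return im,m['camera_matrix'],m['cam_to_world']
E
python3 - <<'E'
from h import *
from scipy.spatial.transform import Rotation as R
for n,pts in (('scene0',dict(rest=(238,226),plate=(317,208),grip_top=(230,190),matc=(330,208))),('side0',dict(rest=(256,192),plate=(238,262),grip_top=(266,156),matc=(235,281)))):
    im,K,T=load(n)
    for k,uv in pts.items(): print(n,k,plane(K,T,uv,dict(rest=20,plate=20,grip_top=155,matc=4)[k]).round(0))
print(R.from_quat([0.985,0.172,0,0]).as_matrix().round(2))
im,K,T=load('scene0'); hsv=cv2.cvtColor(im,cv2.COLOR_BGR2HSV)
c=cv2.resize(im[165:270,165:385],None,fx=3.6,fy=3.6,interpolation=cv2.INTER_CUBIC); cv2.imwrite('pics/c1.png',c)
E
```

```text
scene0 rest [534. -64.  20.]
scene0 plate [559. 163.  20.]
scene0 grip_top [503. -70. 155.]
scene0 matc [563. 203.   4.]
side0 rest [534. -74.  20.]
side0 plate [553. 166.  20.]
side0 grip_top [506. -76. 155.]
side0 matc [556. 210.   4.]
[[ 0.94  0.34  0.  ]
 [ 0.34 -0.94  0.  ]
 [ 0.    0.   -1.  ]]
```

View pics/c1.png

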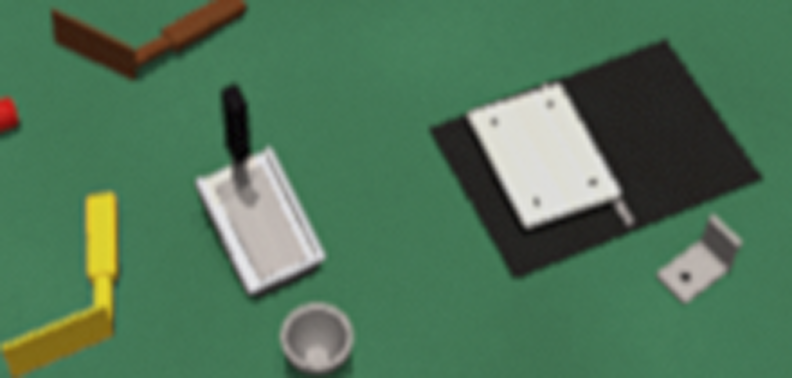

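```bash
python3 - <<'E'
from h import *
_,K,T=load('scene0');_,K2,T2=load('side0')
for nm,a,b in (('potrimR',(52,125),(430,45)),('potrim centre',(17,125),(389,38)),('cup',(252,258),(215,189))):
    print(nm,tri(ray(K,T,a),ray(K2,T2,b)))
print('pot base near', plane(K2,T2,(380,112),0),plane(K2,T2,(345,100),0),plane(K,T,(40,210),0),plane(K,T,(72,180),0))
print('yellow dev',plane(K,T,(35,245),0),plane(K2,T2,(310,90),0))
E
```

```text
potrimR (array([  96.81999972, -469.85937354,  220.57249256]), np.float64(124.37869842430383))
potrim centre (array([ 175.42945945, -526.93079704,  252.23245862]), np.float64(18.00907678134371))
cup (array([645.78997821, -64.06692261,  33.03107723]), np.float64(3.5523384576166004))
pot base near [ 1.52810412e+02 -5.07453369e+02 -1.13686838e-13] [ 269.65178773 -567.8216936     0.        ] [ 270.13064847 -570.72444841    0.        ] [ 195.98682997 -468.93420445    0.        ]
yellow dev [ 380.6863197  -596.68748417    0.        ] [ 393.85591274 -619.30903604    0.        ]
```

```bash
python3 -m inch '[0,0,0.16,0,1, 0,0,0.16,0,1, 0,0,0.16,0,1, 0.04,0,0.16,0,1, 0.08,0,0.16,0,1]'
python3 -m inch '[0.17,0.61,0,0,1, 0.17,0.61,0,0,1, 0.17,0.61,0,0,1, 0.17,0.61,0,0,1, 0.17,0.61,0,0,1]'
python3 -m inch '[0.13,0.42,-0.05,0,1, 0.13,0.42,-0.05,0,1, 0.13,0.42,-0.05,0,1, 0.13,0.42,-0.05,0,1, 0.13,0.42,-0.05,0,1]'
python3 -m inch '[0.07,0.24,-0.12,0,1, 0.07,0.24,-0.12,0,1, 0.07,0.24,-0.12,0,1, 0.07,0.24,-0.12,0,1, 0.07,0.24,-0.12,0,1]'
```

```text
time: 0.57
tcp_pos: [314.6, -685.3, 384.8]
tool_rot: [0.986, 0.168, 0.0, 0.005]
wrist_force: [0.8, -1.5, 0.5]
finger_gap: 1.001
time: 0.98
tcp_pos: [374.3, -479.3, 376.8]
tool_rot: [0.985, 0.172, -0.0, -0.0]
wrist_force: [0.6, -0.2, 0.0]
finger_gap: 1.005
time: 1.4
tcp_pos: [435.4, -281.7, 353.5]
tool_rot: [0.985, 0.172, 0.0, 0.0]
wrist_force: [1.1, -0.6, -0.3]
finger_gap: 0.997
time: 1.82
tcp_pos: [488.0, -101.7, 262.9]
tool_rot: [0.985, 0.172, 0.0, 0.0]
wrist_force: [0.6, -0.2, -0.2]
finger_gap: 1.0
```

```bash
python3 -c "
from h import *
shot('wrist','w1')"
python3 -m inch '[0.06,0.26,0,0,1, 0.06,0.26,0,0,1, 0.06,0.26,0,0,1, 0.06,0.26,0,0,1, 0.06,0.26,0,0,1]'
python3 -m inch '[0.01,0.055,0,0,1, 0.01,0.055,0,0,1, 0.01,0.055,0,0,1]'
python3 -c "
from h import *
shot('wrist','w2')
a=cv2.imread('pics/w1.png');b=cv2.imread('pics/w2.png')
cv2.imwrite('pics/c2.png',cv2.resize(np.vstack([a,b]),None,fx=.78,fy=.78))"
```

```text
time: 2.28
tcp_pos: [534.9, 101.3, 263.6]
tool_rot: [0.985, 0.172, -0.0, 0.0]
wrist_force: [1.1, -0.5, 0.2]
finger_gap: 1.003
time: 2.53
tcp_pos: [544.8, 159.5, 263.4]
tool_rot: [0.985, 0.175, 0.0, -0.001]
wrist_force: [0.6, -0.7, 0.2]
finger_gap: 0.998
```

View pics/c2.png

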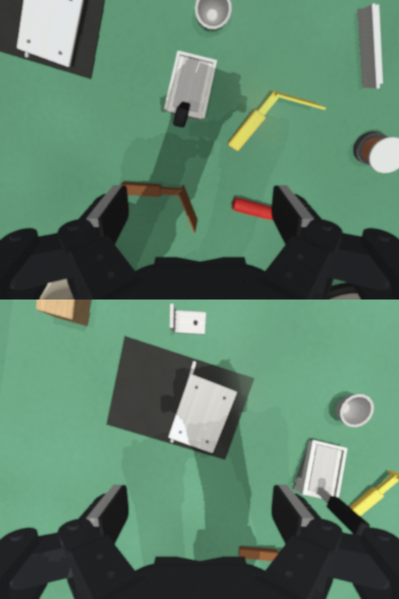

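```bash
cat > m.py <<'E'
from h import *
def comps(im,mask,amin):
    mask=cv2.morphologyEx(mask,cv2.MORPH_OPEN,np.ones((3,3)))
    cs,_=cv2.findContours(mask,cv2.RETR_EXTERNAL,cv2.CHAIN_APPROX_NONE)
    return [c for c in cs if cv2.contourArea(c)>amin]
for n in ('w1','w2','scene0','side0'):
    im,K,T=load(n); hsv=cv2.cvtColor(im,cv2.COLOR_BGR2HSV)
    wh=((hsv[...,1]<70)&(hsv[...,2]>110)).astype(np.uint8)*255
    bl=(hsv[...,2]<60).astype(np.uint8)*255
    print('==',n)
    for c in comps(im,wh,250):
        r=cv2.minAreaRect(c)
        if r[0][1]<60 or cv2.contourArea(c)>30000: continue
        b=cv2.boxPoints(r)
        P=np.array([plane(K,T,p,22) for p in b]); L=np.linalg.norm(np.diff(P[[0,1,2]],axis=0),axis=1)
        print('white',np.round(r[0]),cv2.contourArea(c),'c',P.mean(0).round(1),'L',L.round(1), 'box',b.round(1).tolist())
    for c in comps(im,bl,250):
        r=cv2.minAreaRect(c)
        P=plane(K,T,r[0],4)
        print('dark',np.round(r[0]),np.round(r[1]),cv2.contourArea(c),P.round(0))
E
python3 m.py
```

```text
== w1
white [ 70. 370.] 710.5 c [60.6 61.7 22. ] L [61.4 50.5] box [[51.0, 358.0], [90.0, 358.0], [90.0, 383.0], [51.0, 383.0]]
white [492. 198.] 1508.5 c [ 538.2 -418.8   22. ] L [50. 68.] box [[473.0, 175.0], [511.0, 175.0], [511.0, 222.0], [473.0, 222.0]]
white [244. 108.] 4018.0 c [535.9 -66.7  22. ] L [97.5 66.2] box [[207.89999389648438, 142.0], [225.5, 62.70000076293945], [279.70001220703125, 74.69999694824219], [262.1000061035156, 154.0]]
dark [256. 310.] [145. 511.] 38812.0 [ 253. -183.    4.]
dark [232. 146.] [16. 31.] 407.0 [485. -67.   4.]
dark [87. 41.] [ 81. 100.] 2620.5 [547. 141.   4.]
dark [14. 36.] [72. 29.] 1556.5 [524. 225.   4.]
== w2
white [132. 261.] 408.0 c [338.9 276.2  22. ] L [99.7 20.8] box [[110.19999694824219, 284.20001220703125], [139.39999389648438, 230.1999969482422], [152.89999389648438, 237.5], [123.69999694824219, 291.3999938964844]]
white [412. 219.] 3533.0 c [533.5 -70.1  22. ] L [104.5  81.8] box [[374.70001220703125, 247.60000610351562], [391.79998779296875, 175.8000030517578], [449.8999938964844, 189.6999969482422], [432.79998779296875, 261.39
[... 2812 characters left out ...]
1562], [238.3000030517578, 203.3000030517578]]
white [490. 134.] 1738.0 c [-179.1 -408.1   22. ] L [147.6 379.5] box [[468.0, 98.0], [511.0, 98.0], [511.0, 169.0], [468.0, 169.0]]
white [429.  66.] 260.5 c [ -47.8 -785.7   22. ] L [140.9  74.2] box [[417.5, 73.9000015258789], [420.5, 55.099998474121094], [440.20001220703125, 58.099998474121094], [437.29998779296875, 77.0]]
dark [232. 299.] [64. 43.] 2607.0 [557. 259.   4.]
dark [ 59. 259.] [ 13. 275.] 2343.5 [1003.  186.    4.]
dark [467. 156.] [52. 35.] 1200.0 [ -91. -298.    4.]
dark [375. 108.] [67. 29.] 454.5 [ 168. -522.    4.]
dark [385.  63.] [73. 27.] 1171.5 [ 108. -826.    4.]
dark [386.  32.] [77. 41.] 1234.5 [   82. -1074.     4.]
```

```bash
python3 - <<'E'
import cv2,numpy as np
a=cv2.imread('pics/w2.png')[40:220,130:330]; b=cv2.imread('pics/w1.png')[40:220,190:300]
a=cv2.resize(a,None,fx=2.5,fy=2.5,interpolation=cv2.INTER_CUBIC);b=cv2.resize(b,None,fx=2.5,fy=2.5,interpolation=cv2.INTER_CUBIC)
im=np.hstack([a,b])
for k in range(0,8): cv2.putText(im,str(130+25*k),(int(62.5*k),8),0,.3,(0,0,255)) 
for k in range(0,7): cv2.putText(im,str(40+25*k),(0,int(62.5*k)+8),0,.3,(0,0,255)) 
cv2.imwrite('pics/c3.png',im); print(im.shape)
E
```

```text
(450, 775, 3)
```

View pics/c3.png

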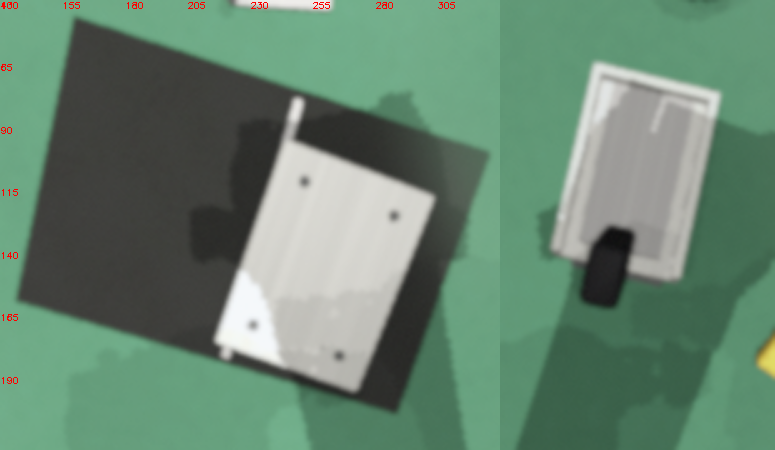

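```bash
python3 - <<'E'
from h import *
_,K,T=load('w2'); o=np.array([130,40])
def show(n,P): 
    P=np.array(P); print(n,'c',P.mean(0).round(1),'L',np.linalg.norm(np.roll(P,-1,0)-P,axis=1).round(1),'yaw',np.degrees(np.arctan2(*(np.roll(P,-1,0)-P)[:,1::-1].T)).round(1)); return P
pl=show('plate',[plane(K,T,np.array(p)/2.5+o,22) for p in ((290,138),(435,195),(357,392),(215,345))])
mt=show('mat',[plane(K,T,np.array(p)/2.5+o,4) for p in ((75,17),(490,153),(397,412),(18,300))])
st=[plane(K,T,np.array(p)/2.5+o,9).round(1) for p in ((298,97),(226,357))]; print('strip ends',st)
print(mt.round(1))
_,K1,T1=load('w1'); o=np.array([190,40]); 
q=[np.array(p)/2.5+o for p in ((95,62),(221,92),(180,281),(51,252))]
for z1,z2 in ((22,50),(15,46)):
    show('rest',[plane(K1,T1,q[0],z1),plane(K1,T1,q[1],z1),plane(K1,T1,q[2],z2),plane(K1,T1,q[3],z2)])
print('grip',plane(K1,T1,(232.5,146),118.5), 'top',plane(K1,T1,np.array((100,300))/2.5+o,156))
for n in('scene0','side0'):
    im,K,T=load(n); 
    for z in (22,):
        qs=dict(scene0=(( 293.7,195.7),(318.7,182.7),(337.7,219.1),(312.7,232.1)),side0=((213.5,273),(215.7,244.1),(262.6,247.7),(260.3,276.6)))[n]
        show(n,[plane(K,T,p,z) for p in qs])
# grip by two fixed views, dark blob centre
r=[]
for n,roi in(('scene0',(185,215,222,240)),('side0',(152,182,258,274))):
    im,K,T=load(n); s=im[roi[0]:roi[1],roi[2]:roi[3]]; m=s.max(2)<60; y,x=np.nonzero(m); uv=(x.mean()+roi[2],y.mean()+roi[0]); print(n,uv,m.sum(),y.min()+roi[0],y.max()+roi[0]); r.append(ray(K,T,uv))
print('tri',tri(*r))
E
```

```text
plate c [553.8 160.3  22. ] L [ 77.2 109.9  79.6 112.2] yaw [ -90.7 -179.9   91.    -1.1]
mat c [558.9 204.9   4. ] L [218.  147.6 217.1 147.8] yaw [ -87.2 -177.2   92.9    3.2]
strip ends [array([629.6, 201.7,   9. ]), array([489.5, 193.3,   9. ])]
[[627.2 317.6   4. ]
 [638.   99.8   4. ]
 [490.6  92.6   4. ]
 [479.7 309.5   4. ]]
rest c [538.3 -68.   36. ] L [61.9 93.6 62.7 93.5] yaw [ -82.9 -173.2   96.9    6.3]
rest c [538.2 -67.8  30.5] L [63.  95.7 63.3 95.5] yaw [ -82.9 -173.3   96.9    6.5]
grip [504.35828245 -69.99286516 118.5       ] top [498.37623545 -72.58104246 156.        ]
scene0 c [554.8 160.   22. ] L [ 87.5 130.5  82.7 127.3] yaw [ 100.3   -1.9  -81.3 -180. ]
side0 c [554.  160.9  22. ] L [ 86.3 118.7  85.2 112.3] yaw [-8.410e+01  1.798e+02  9.170e+01  1.000e-01]
scene0 (np.float64(230.16), np.float64(199.112)) 125 189 210
side0 (np.float64(266.07971014492756), np.float64(167.16666666666666)) 138 156 178
tri (array([505.88663212, -72.36654812, 118.62737613]), np.float64(0.3412639949918541))
```

The plate's sides measure 77–80 × 110–112 mm, centre (554,160), yaw about 90°. The mat measures 218 × 148 mm, yaw 92.8°. The grip triangulates to (505.5,-72,118.6) with a 0.3 mm residual, and its height matches the rest pose. The rest's yaw is about 6.6°. I'll grasp now.

```bash
python3 -m inch '[-0.039,-0.231,0,-0.23,1, -0.039,-0.231,0,-0.23,1, -0.039,-0.231,0,-0.23,1, -0.039,-0.231,0,-0.23,1, -0.039,-0.231,0,-0.23,1]'
python3 -m inch '[0,-0.025,-0.06,0,1, 0,-0.025,-0.08,0,1, 0,-0.025,-0.08,0,1]'
python3 - <<'E'
from h import *
from plant import bot
from scipy.spatial.transform import Rotation as R
s=bot.get_state(); print(np.round(s['tcp_pos'],1),np.round(s['qpos'],2),R.from_quat(s['tool_rot']).as_matrix().round(3)[:,0])
im,K,T=shot('wrist','w3')
a=shot('side','s3')[0]
cv2.imwrite('pics/c4.png',np.hstack([im[100:384,100:420],cv2.resize(a[60:240,160:360],None,fx=1.578,fy=1.578)]))
E
```

```text
time: 3.0
tcp_pos: [508.4, -54.6, 263.6]
tool_rot: [0.998, 0.057, -0.0, 0.0]
wrist_force: [1.6, 0.1, 0.0]
finger_gap: 1.001
time: 3.25
tcp_pos: [505.5, -80.3, 178.5]
tool_rot: [0.998, 0.055, -0.005, 0.0]
wrist_force: [-1.6, 0.2, -0.4]
finger_gap: 1.002
[505.5 -80.3 178.5] [ 0.17  0.41 -0.17  2.11  0.11  0.64 -1.54] [ 0.994  0.109 -0.009]
```

View pics/c4.png

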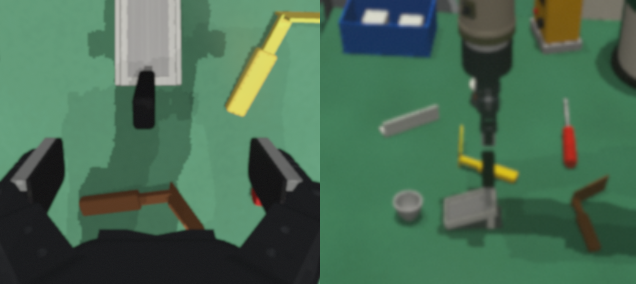

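```bash
python3 -m inch '[0,0.0085,0,0,1, 0,0.0085,-0.04,0,1, 0,0.0085,-0.071,0,1, 0,0.0085,-0.071,0,1]' 30
python3 -m inch '[0,0,0,0,-1, 0,0,0,0,-1, 0,0,0,0,-1, 0,0,0,0,-1, 0,0,0,0,-1]' 30
python3 -m inch '[0,0,0,0,-1, 0,0,0,0,-1]' 30
```

```text
time: 3.68
tcp_pos: [509.2, -65.4, 110.6]
tool_rot: [0.998, 0.059, -0.002, -0.0]
wrist_force: [-1.3, -0.3, 0.6]
finger_gap: 1.001
time: 4.1
tcp_pos: [510.9, -67.3, 114.0]
tool_rot: [0.998, 0.058, 0.001, 0.0]
wrist_force: [-0.5, -0.8, -0.7]
finger_gap: 0.297
time: 4.27
tcp_pos: [510.7, -67.5, 113.2]
tool_rot: [0.998, 0.058, 0.001, 0.0]
wrist_force: [1.2, -1.3, 3.4]
finger_gap: 0.158
```

```bash
python3 -m inch '[0,0,0.02,0,-1, 0,0,0.05,0,-1, 0,0,0.08,0,-1, 0,0,0.10,0,-1, 0,0,0.10,0,-1]' 40
python3 -m inch '[0.02,0.03,0,0.12,-1, 0.043,0.06,0,0.24,-1, 0.043,0.0895,0,0.36,-1, 0.043,0.0895,0,0.48,-1, 0.043,0.0895,0,0.6,-1]'
python3 -m inch '[0,0,0,0.12,-1, 0,0,0,0.24,-1, 0,0,0,0.36,-1, 0,0,0,0.48,-1, 0,0,0,0.6,-1]'
python3 -m inch '[0,0,-0.02,0.12,-1, 0,0,-0.04,0.264,-1, 0,0,-0.06,0.264,-1, 0,0,-0.08,0.264,-1, 0,0,-0.08,0.264,-1]'
python3 - <<'E'
from h import *
from plant import bot
from scipy.spatial.transform import Rotation as R
s=bot.get_state(); print(np.round(s['tcp_pos'],1),np.round(s['qpos'],2),R.from_quat(s['tool_rot']).as_matrix().round(3)[:,0],s['wrist_force'].round(1))
a=shot('side','s4')[0]; b=shot('scene','k4')[0]
cv2.imwrite('pics/c5.png',np.hstack([cv2.resize(a[150:320,160:340],None,fx=2.2,fy=2.2),cv2.resize(b[150:280,200:350],None,fx=2.6,fy=2.877)]))
E
```

```text
time: 4.68
tcp_pos: [511.8, -67.4, 216.2]
tool_rot: [0.998, 0.058, 0.003, 0.0]
wrist_force: [0.1, -0.8, -2.4]
finger_gap: 0.153
time: 5.1
tcp_pos: [552.7, 24.7, 211.4]
tool_rot: [0.935, 0.355, -0.001, -0.001]
wrist_force: [-0.4, -1.0, -2.2]
finger_gap: 0.156
time: 5.52
tcp_pos: [552.4, 22.0, 211.4]
tool_rot: [0.789, 0.614, -0.001, -0.001]
wrist_force: [0.3, -1.2, -1.8]
finger_gap: 0.153
time: 5.93
tcp_pos: [550.5, 21.6, 128.4]
tool_rot: [0.704, 0.71, -0.002, -0.002]
wrist_force: [-1.4, 0.3, -2.0]
finger_gap: 0.156
[550.5  21.6 128.4] [ 0.21  0.56 -0.51  2.05  0.45  0.64 -0.59] [-0.009  1.    -0.   ] [-1.4  0.3 -2. ]
```

View pics/c5.png

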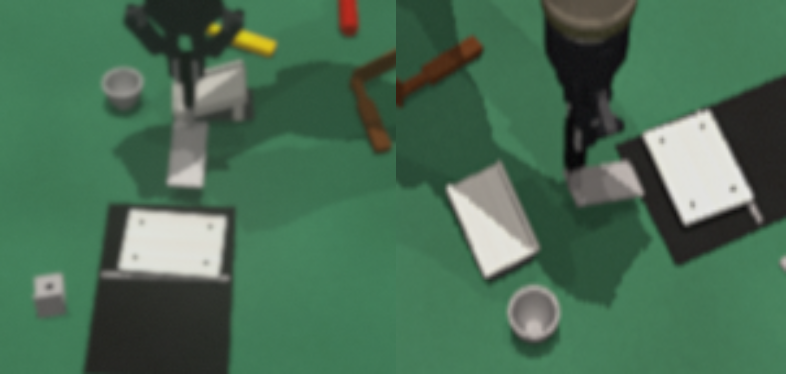

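```bash
cat > tip.py <<'E'
from h import *
import sys
def blade(n,roi):
    im,K,T=load(n); return K,T
a=load('s4');b=load('k4')
for nm,p,q in (('tipL',(168/2.2+160,186/2.2+150),(643/2.6-396/2.6+200,193/2.877+150)),('tipR',(203/2.2+160,187/2.2+150),((628-396)/2.6+200,160/2.877+150))):
    print(nm,[x if np.isscalar(x) else x.round(1) for x in tri(ray(a[1],a[2],p),ray(b[1],b[2],q))])
E
python3 tip.py
python3 -m inch '[0.004,0,-0.01,0,-1, 0.004,0,-0.02,0,-1, 0.004,0,-0.025,0,-1, 0.004,0,-0.025,0,-1]' 20
```

```text
tipL [array([568. ,  89.7,  29.8]), np.float64(1.9680514496880532)]
tipR [array([528. ,  89.2,  31.2]), np.float64(3.448528980021338)]
time: 6.37
tcp_pos: [556.6, 22.1, 106.5]
tool_rot: [0.704, 0.71, -0.001, -0.0]
wrist_force: [-0.1, 0.5, -2.5]
finger_gap: 0.157
```

```bash
python3 -m inch '[0,0,-0.008,0,-1, 0,-0.003,-0.010,0,-1, 0,-0.008,-0.013,0,-1, 0,-0.013,-0.016,0,-1, 0,-0.013,-0.016,0,-1]' 20
python3 -m inch '[0,-0.007,-0.005,0,-1, 0,-0.014,-0.010,0,-1, 0,-0.014,-0.010,0,-1]'
python3 -c "
from plant import bot; s=bot.get_state(); print(s['tcp_pos'].round(1),s['wrist_force'].round(1),s['wrist_torque'].round(2))"
```

```text
time: 6.78
tcp_pos: [557.2, 7.9, 91.2]
tool_rot: [0.704, 0.71, -0.0, 0.0]
wrist_force: [0.0, 1.0, 0.0]
finger_gap: 0.154
time: 7.03
tcp_pos: [556.9, -6.7, 80.8]
tool_rot: [0.705, 0.71, -0.001, 0.0]
wrist_force: [1.3, -0.8, 2.5]
finger_gap: 0.161
[556.9  -6.7  80.8] [ 1.3 -0.8  2.5] [-0.14 -0.23 -0.08]
```

```bash
python3 -m inch '[0,-0.007,-0.005,0,-1, 0,-0.014,-0.011,0,-1, 0,-0.014,-0.011,0,-1]'
python3 - <<'E'
from h import *
from plant import bot
s=bot.get_state(); print(s['tcp_pos'].round(1),s['wrist_force'].round(1))
a=shot('side','s5')[0]; b=shot('scene','k5')[0]
cv2.imwrite('pics/c6.png',np.hstack([cv2.resize(a[170:270,190:290],None,fx=3.8,fy=3.8),cv2.resize(b[160:260,220:320],None,fx=3.8,fy=3.8)]))
E
```

```text
time: 7.28
tcp_pos: [556.7, -20.5, 69.4]
tool_rot: [0.704, 0.71, -0.001, -0.0]
wrist_force: [-0.6, -1.6, 1.7]
finger_gap: 0.157
[556.7 -20.5  69.4] [-0.6 -1.6  1.7]
```

View pics/c6.png

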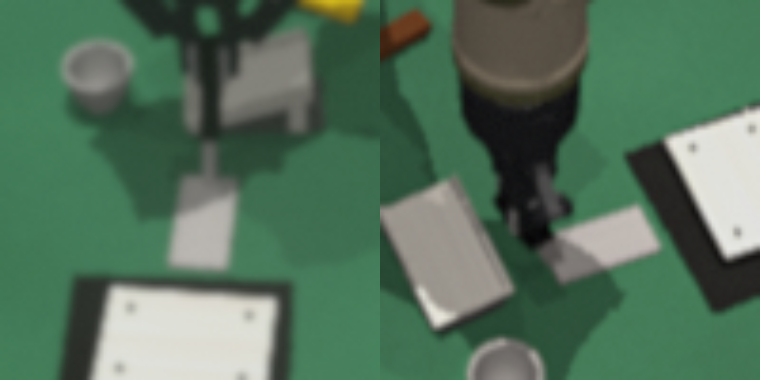

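```bash
python3 - <<'E'
from h import *
a=load('s5');b=load('k5')
for nm,p,q in (('tipL',(168,268),(660,247)),('tipR',(230,270),(640,207)),('backL',(180,177),(560,284))):
    p=(190+p[0]/3.8,170+p[1]/3.8); q=(220+(q[0]-380)/3.8,160+q[1]/3.8)
    print(nm,[x if np.isscalar(x) else x.round(1) for x in tri(ray(a[1],a[2],p),ray(b[1],b[2],q))], plane(a[1],a[2],p,3).round(1),plane(b[1],b[2],q,3).round(1))
E
```

```text
tipL [array([ 5.75e+02,  8.57e+01, -4.00e-01]), np.float64(0.6452014084992248)] [574.2  88.    3. ] [577.   84.8   3. ]
tipR [array([534.8,  84.8,  -1.3]), np.float64(6.160848729295841)] [531.9  85.9   3. ] [540.2  84.8   3. ]
backL [array([577.6,   5. ,   0.9]), np.float64(1.4860925935507039)] [576.7   6.3   3. ] [579.4   4.9   3. ]
```

```bash
python3 -m inch '[0,0,0,0,-1, -0.001,0,0.008,0,-1, -0.001,0,0.008,0,-1, -0.001,0.01,0.008,0,-1, -0.001,0.02,0.008,0,-1]' 60
python3 -m inch '[0,0.015,0,0,-1, 0,0.025,0,0,-1, 0,0.035,0,0,-1, 0,0.045,0,0,-1, 0,0.045,0,0,-1]'
python3 - <<'E'
from h import *
from plant import bot
s=bot.get_state(); print(s['tcp_pos'].round(1),s['wrist_force'].round(1))
a=shot('side','s6')[0]; b=shot('scene','k6')[0]
cv2.imwrite('pics/c7.png',np.hstack([cv2.resize(a[170:290,190:290],None,fx=3.8,fy=3.8),cv2.resize(b[150:270,240:350],None,fx=3.8,fy=3.8)]))
E
```

```text
time: 7.8
tcp_pos: [556.2, 1.6, 78.8]
tool_rot: [0.704, 0.71, 0.0, 0.0]
wrist_force: [0.7, 0.9, -2.4]
finger_gap: 0.153
time: 8.22
tcp_pos: [556.2, 49.4, 78.7]
tool_rot: [0.703, 0.711, 0.001, -0.0]
wrist_force: [0.8, 0.4, -1.9]
finger_gap: 0.152
[556.2  49.4  78.7] [ 0.8  0.4 -1.9]
```

View pics/c7.png

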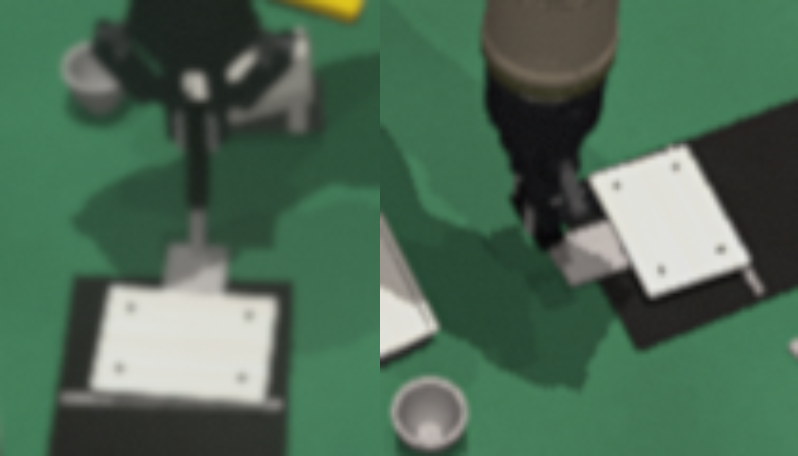

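```bash
python3 -m inch '[0,0,0,0,-1, 0,-0.001,-0.005,0,-1, 0,-0.006,-0.009,0,-1, 0,-0.013,-0.014,0,-1, 0,-0.013,-0.014,0,-1]' 20
python3 -m inch '[0,-0.003,-0.0018,0,-1, 0,-0.006,-0.0036,0,-1, 0,-0.009,-0.0055,0,-1, 0,-0.012,-0.0075,0,-1, 0,-0.012,-0.0075,0,-1]'
python3 -m inch '[0,-0.0025,-0.002,0,-1, 0,-0.005,-0.004,0,-1, 0,-0.0085,-0.0068,0,-1, 0,-0.0085,-0.0068,0,-1, 0,-0.0085,-0.0068,0,-1]'
python3 - <<'E'
from h import *
from plant import bot
s=bot.get_state(); print(s['tcp_pos'].round(1),s['wrist_force'].round(1))
a=shot('side','s7')[0]; b=shot('scene','k7')[0]
cv2.imwrite('pics/c8.png',np.hstack([cv2.resize(a[170:290,190:290],None,fx=3.8,fy=3.8),cv2.resize(b[150:270,240:350],None,fx=3.8,fy=3.8)]))
E
```

```text
time: 8.73
tcp_pos: [556.8, 31.2, 64.3]
tool_rot: [0.705, 0.709, 0.0, 0.001]
wrist_force: [0.1, -2.0, 7.8]
finger_gap: 0.152
time: 9.15
tcp_pos: [557.1, 20.1, 57.8]
tool_rot: [0.704, 0.71, 0.001, 0.001]
wrist_force: [-2.1, -0.9, 14.7]
finger_gap: 0.152
time: 9.57
tcp_pos: [557.1, 10.8, 51.2]
tool_rot: [0.705, 0.71, 0.0, 0.001]
wrist_force: [-2.1, -4.4, 15.4]
finger_gap: 0.15
[557.1  10.8  51.2] [-2.1 -4.4 15.4]
```

View pics/c8.png

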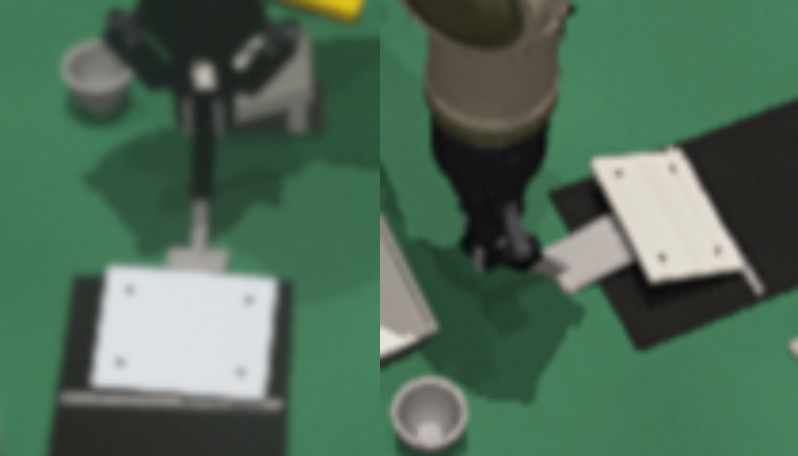

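```bash
python3 - <<'E'
from h import *
a=load('s7');b=load('k7')
for nm,p,q in (('R+x',(108,265),(652,283)),('R-x',(277,279),(592,160)),('L+x',(92,386),(742,268)),('L-x',(266,396),(680,149)),('bladeback+x',(166,270),(568,292)),('shanktop',(203,203),None)):
    p=(190+p[0]/3.8,170+p[1]/3.8)
    if q is None: continue
    q=(240+(q[0]-380)/3.8,150+q[1]/3.8)
    print(nm,[x if np.isscalar(x) else x.round(1) for x in tri(ray(a[1],a[2],p),ray(b[1],b[2],q))])
E
```

```text
R+x [array([609.6, 118.4,  39.7]), np.float64(3.846846460448678)]
R-x [array([498.3, 121.2,  41.1]), np.float64(4.271613732998324)]
L+x [array([609.1, 194.5,  13. ]), np.float64(2.5697237378682076)]
L-x [array([498.7, 195.7,  17.6]), np.float64(4.848157230623901)]
bladeback+x [array([574.7,  77. , -10.6]), np.float64(7.054866010910352)]
```

```bash
python3 -m inch '[0,-0.003,-0.0025,0,-1, 0,-0.006,-0.005,0,-1, 0,-0.009,-0.0075,0,-1, 0,-0.009,-0.0075,0,-1, 0,-0.009,-0.0075,0,-1]'
cat > meas.py <<'E'
from h import *
import sys
from plant import bot
t=sys.argv[1]; s=bot.get_state(); print(s['time'],s['tcp_pos'].round(1),s['wrist_force'].round(1),s['finger_gap'].round(3))
for n in('side','scene'):
    im,K,T=shot(n,n+t); hsv=cv2.cvtColor(im,cv2.COLOR_BGR2HSV)
    m=((hsv[...,1]<60)&(hsv[...,2]>150)).astype(np.uint8)*255
    roi=np.zeros_like(m); x0,x1,y0,y1=((195,275,225,330) if n=='side' else (275,390,150,260)); roi[y0:y1,x0:x1]=255
    m=cv2.morphologyEx(m&roi,cv2.MORPH_OPEN,np.ones((3,3)))
    cs=sorted(cv2.findContours(m,cv2.RETR_EXTERNAL,cv2.CHAIN_APPROX_NONE)[0],key=cv2.contourArea)
    if not cs: continue
    c=cs[-1]; ap=cv2.approxPolyDP(c,5,True)[:,0]
    print(n,cv2.contourArea(c),ap.tolist(),'plane z22/4:',[plane(K,T,p,22)[:2].round(0).tolist() for p in ap])
E
python3 meas.py 8
```

```text
time: 10.08
tcp_pos: [557.0, 1.6, 43.4]
tool_rot: [0.705, 0.709, 0.0, 0.001]
wrist_force: [-0.1, -5.3, 11.9]
finger_gap: 0.152Traceback (most recent call last):
  File "meas.py", line 4, in <module>
    t=sys.argv[1]; s=bot.get_state(); print(s['time'],s['tcp_pos'].round(1),s['wrist_force'].round(1),s['finger_gap'].round(3))
                                                                                                      ^^^^^^^^^^^^^^^^^^^^^
AttributeError: 'float' object has no attribute 'round'
```

```bash
sed -i "s/,s\['finger_gap'\].round(3)//" meas.py; python3 meas.py 8
```

```text
10.0833 [557.    1.6  43.4] [-0.1 -5.3 11.9]
side 1510.5 [[218, 239], [214, 271], [259, 274], [261, 243], [243, 236]] plane z22/4: [[613.0, 101.0], [607.0, 198.0], [499.0, 197.0], [503.0, 104.0], [551.0, 86.0]]
scene 680.5 [[298, 189], [313, 221], [335, 220], [319, 190]] plane z22/4: [[481.0, 139.0], [594.0, 134.0], [613.0, 192.0], [506.0, 194.0]]
```

```bash
python3 - <<'E'
from h import *
a=load('side8');b=load('scene8')
for nm,p,q in (('R+x',(218,239),(312,222)),('R-x',(261,243),(297,188)),('L+x',(214,272),(335,220)),('L-x',(259.5,274.5),(319,190))):
    print(nm,[x if np.isscalar(x) else x.round(1) for x in tri(ray(a[1],a[2],p),ray(b[1],b[2],q))])
E
```

```text
R+x [array([608.3, 120.9,  47.2]), np.float64(0.6039071957129664)]
R-x [array([498.7, 127.1,  54.1]), np.float64(4.1418458726660266)]
L+x [array([608.4, 195.1,  13.1]), np.float64(0.22297008500012538)]
L-x [array([500. , 195.4,  15.6]), np.float64(5.043024298630526)]
```

```bash
python3 -m inch '[0,0,0,0,-1, 0,0,0,0,-1, 0,0.004,0.001,0,-1, 0,0.009,0.002,0,-1, 0,0.014,0.002,0,-1]' 120
python3 -m inch '[0,0.006,0.001,0,-1, 0,0.012,0.003,0,-1, 0,0.018,0.006,0,-1, 0,0.018,0.006,0,-1]'
python3 meas.py 9
```

```text
time: 10.6
tcp_pos: [556.2, 16.3, 44.7]
tool_rot: [0.705, 0.71, -0.0, 0.0]
wrist_force: [-0.1, -3.4, 1.8]
finger_gap: 0.138
time: 10.93
tcp_pos: [555.8, 32.1, 51.2]
tool_rot: [0.705, 0.709, -0.003, 0.002]
wrist_force: [-0.4, -13.5, 9.5]
finger_gap: 0.141
10.9333 [555.8  32.1  51.2] [ -0.4 -13.5   9.5]
side 1489.0 [[216, 244], [215, 276], [259, 278], [260, 246]] plane z22/4: [[616.0, 118.0], [602.0, 212.0], [498.0, 208.0], [504.0, 114.0]]
scene 476.0 [[304, 185], [319, 215], [336, 218], [322, 191]] plane z22/4: [[475.0, 161.0], [582.0, 157.0], [608.0, 197.0], [512.0, 200.0]]
```

```bash
python3 - <<'E'
from h import *
a=load('side9');b=load('scene9')
for nm,p,q in (('R+x',(216,243.5),(318.5,216)),('R-x',(260.5,245.5),(303.5,184)),('L+x',(214.5,276.5),(336,219)),('L-x',(259.5,278.5),(323,190))):
    print(nm,[x if np.isscalar(x) else x.round(1) for x in tri(ray(a[1],a[2],p),ray(b[1],b[2],q))])
# turner: shank/heel region in scene: print crop enlarged for view
im=b[0][140:260,230:360]; im2=a[0][190:300,190:290]
cv2.imwrite('pics/c9.png',np.hstack([cv2.resize(im,(520,480),interpolation=cv2.INTER_CUBIC),cv2.resize(im2,(280,480),interpolation=cv2.INTER_CUBIC)]))
E
```

```text
R+x [array([606.3, 142. ,  59.1]), np.float64(5.173312793390555)]
R-x [array([499.1, 144.7,  66.2]), np.float64(1.9256682848323092)]
L+x [array([605. , 202.5,   6.8]), np.float64(3.1187526436007067)]
L-x [array([500.7, 206.4,  13.2]), np.float64(9.156729073760966)]
```

View pics/c9.png

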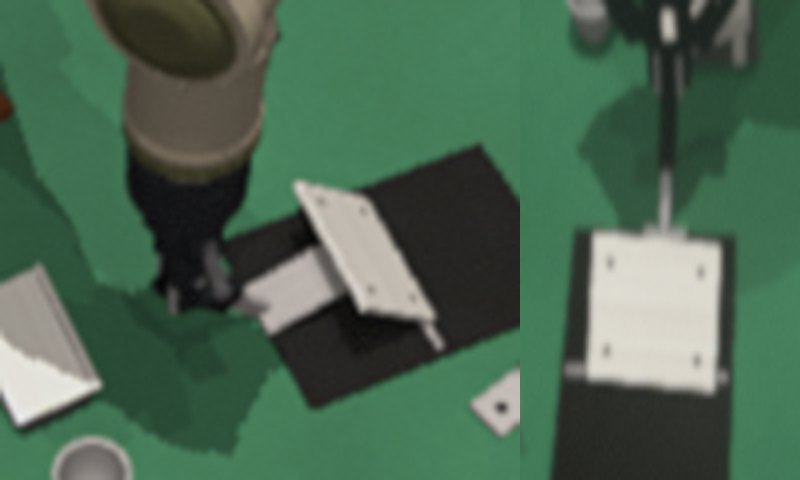

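```bash
python3 -m inch '[0,0,0.004,0,-1, 0,0.003,0.008,0,-1, 0,0.008,0.010,0,-1, 0,0.014,0.012,0,-1, 0,0.014,0.012,0,-1]'
python3 -m inch '[0,0.005,0.002,0,-1, 0,0.010,0.004,0,-1, 0,0.015,0.006,0,-1, 0,0.020,0.006,0,-1, 0,0.020,0.006,0,-1]'
python3 meas.py 10
```

```text
time: 11.45
tcp_pos: [556.4, 52.5, 63.2]
tool_rot: [0.703, 0.711, 0.001, -0.0]
wrist_force: [0.5, -0.6, -2.7]
finger_gap: 0.143
time: 11.87
tcp_pos: [556.3, 71.5, 69.0]
tool_rot: [0.703, 0.711, 0.001, -0.0]
wrist_force: [-0.7, 0.6, -1.6]
finger_gap: 0.142
11.8667 [556.3  71.5  69. ] [-0.7  0.6 -1.6]
side 284.0 [[222, 267], [257, 270], [243, 266], [239, 251]] plane z22/4: [[590.0, 185.0], [505.0, 186.0], [540.0, 177.0], [555.0, 134.0]]
scene 603.0 [[336, 173], [332, 188], [306, 204], [310, 213], [332, 202], [339, 208], [349, 197]] plane z22/4: [[469.0, 267.0], [513.0, 232.0], [536.0, 139.0], [568.0, 137.0], [557.0, 210.0], [582.0, 220.0], [559.0, 263.0]]
```

```bash
python3 -m inch '[0,0.004,0,0,-1, 0,0.008,0,0,-1, 0,0.012,0,0,-1, 0,0.016,0,0,-1, 0,0.020,0,0,-1]'
python3 -m inch '[0,0.004,0,0,-1, 0,0.008,0,0,-1, 0,0.012,0,0,-1, 0,0.012,0,0,-1, 0,0.012,0,0,-1]'
python3 -m inch '[0,0,0,0,-1, 0,0,0,0,-1]'
python3 meas.py 11
```

```text
time: 12.38
tcp_pos: [556.1, 90.3, 68.7]
tool_rot: [0.704, 0.71, 0.0, -0.0]
wrist_force: [0.1, -0.1, -1.8]
finger_gap: 0.142
time: 12.8
tcp_pos: [556.1, 102.0, 68.7]
tool_rot: [0.704, 0.71, -0.0, 0.0]
wrist_force: [-0.2, -0.4, -2.5]
finger_gap: 0.139
time: 12.97
tcp_pos: [556.1, 101.4, 68.7]
tool_rot: [0.704, 0.71, -0.0, 0.0]
wrist_force: [0.2, 0.4, -1.7]
finger_gap: 0.144
12.9667 [556.1 101.4  68.7] [ 0.2  0.4 -1.7]
side 1140.0 [[213, 282], [209, 310], [256, 313], [258, 284], [250, 291], [248, 283], [234, 290], [223, 282], [219, 290]] plane z22/4: [[604.0, 229.0], [601.0, 302.0], [495.0, 300.0], [498.0, 224.0], [515.0, 245.0], [522.0, 224.0], [552.0, 246.0], [581.0, 227.0], [587.0, 249.0]]
scene 775.0 [[317, 200], [320, 210], [340, 200], [348, 209], [342, 214], [337, 208], [341, 217], [365, 209], [356, 207], [360, 199], [342, 183], [330, 193], [325, 188]] plane z22/4: [[535.0, 174.0], [569.0, 167.0], [559.0, 234.0], [594.0, 242.0], [602.0, 218.0], [580.0, 214.0], [610.0, 211.0], [611.0, 286.0], [596.0, 266.0], [576.0, 289.0], [508.0, 267.0], [527.0, 219.0], [506.0, 213.0]]
```

```bash
python3 -m inch '[0,0,0.02,0,-1, 0,0,0.04,0,-1, 0,-0.03,0.05,0,-1, 0,-0.06,0.05,0,-1, 0,-0.09,0.05,0,-1]'
python3 -m inch '[0,0,0,0,-1, 0,0,0,0,-1]'
python3 meas.py 12
python3 - <<'E'
from h import *
for n in('side12','scene12'):
    im,K,T=load(n); hsv=cv2.cvtColor(im,cv2.COLOR_BGR2HSV)
    m=((hsv[...,1]<70)&(hsv[...,2]>120)).astype(np.uint8)*255
    cs=cv2.findContours(m,cv2.RETR_EXTERNAL,cv2.CHAIN_APPROX_NONE)[0]
    for c in cs:
        x,y,w,h=cv2.boundingRect(c)
        if cv2.contourArea(c)>60 and 190<x<400 and 120<y<330:
            r=cv2.minAreaRect(c); b=cv2.boxPoints(r); P=np.array([plane(K,T,p,10) for p in b])
            print(n,cv2.contourArea(c),(x,y,w,h),'z10 c',P.mean(0).round(0)[:2],'L',np.linalg.norm(np.diff(P[:3],axis=0),axis=1).round(0),'poly',cv2.approxPolyDP(c,3,True)[:,0].tolist())
E
```

```text
time: 13.48
tcp_pos: [556.5, 10.9, 119.6]
tool_rot: [0.703, 0.711, 0.001, 0.001]
wrist_force: [0.3, -1.1, -2.5]
finger_gap: 0.139
time: 13.65
tcp_pos: [556.0, 9.1, 118.7]
tool_rot: [0.705, 0.709, -0.0, 0.0]
wrist_force: [0.2, 1.5, -1.7]
finger_gap: 0.141
13.65 [556.    9.1 118.7] [ 0.2  1.5 -1.7]
side 1269.5 [[213, 282], [209, 310], [256, 313], [258, 284], [250, 291], [246, 282], [223, 281], [219, 290]] plane z22/4: [[604.0, 229.0], [601.0, 302.0], [495.0, 300.0], [498.0, 224.0], [515.0, 245.0], [527.0, 222.0], [581.0, 224.0], [587.0, 249.0]]
scene 716.0 [[325, 188], [341, 217], [365, 209], [356, 207], [360, 199], [351, 186], [338, 183], [333, 193]] plane z22/4: [[506.0, 213.0], [610.0, 211.0], [611.0, 286.0], [596.0, 266.0], [576.0, 289.0], [527.0, 286.0], [504.0, 256.0], [530.0, 227.0]]
side12 1354.5 (209, 281, 51, 34) z10 c [552. 256.] L [ 84. 118.] poly [[213, 282], [210, 311], [257, 313], [258, 283], [251, 291], [248, 282], [222, 281], [220, 289]]
side12 275.0 (229, 207, 20, 29) z10 c [568.  24.] L [95. 50.] poly [[241, 207], [240, 216], [233, 219], [229, 231], [245, 235], [248,
[... 428 characters left out ...]
281.5 (242, 249, 22, 19) z10 c [634. -60.] L [54. 54.] poly [[249, 249], [243, 254], [243, 262], [255, 267], [262, 262], [262, 254]]
scene12 171.0 (347, 232, 20, 17) z10 c [684. 222.] L [46. 37.] poly [[359, 232], [347, 240], [354, 248], [366, 240]]
scene12 733.5 (220, 206, 35, 40) z10 c [526. -65.] L [ 66. 109.] poly [[239, 206], [220, 215], [234, 245], [254, 236]]
scene12 391.0 (286, 186, 32, 27) z10 c [508. 140.] L [99. 48.] poly [[312, 186], [286, 201], [292, 212], [317, 198]]
scene12 784.5 (324, 182, 43, 37) z10 c [552. 255.] L [ 88. 129.] poly [[324, 188], [341, 218], [366, 209], [363, 204], [360, 209], [356, 207], [361, 200], [349, 183], [347, 188], [343, 182], [333, 185], [332, 193]]
```

```bash
cat > tb.py <<'E'
from h import *
def go(t,pairs):
    a=load('side'+t);b=load('scene'+t)
    for p,q in pairs: print([x if np.isscalar(x) else x.round(1) for x in tri(ray(a[1],a[2],p),ray(b[1],b[2],q))])
E
python3 -c "
from tb import *
go('12',[((229,231.5),(317.5,198)),((245.5,235.5),(312,185.5)),((232.5,218.5),(292,212.5)),((248.5,219),(285.5,200.5))])"
```

```text
[array([575.6, 143.6, 107.1]), np.float64(3.946083561156813)]
[array([534.5, 148.8, 104.9]), np.float64(0.20287962373507326)]
[array([576.8,  74.4,  74.6]), np.float64(0.11032482691583413)]
[array([536.5,  73.1,  75.6]), np.float64(0.6267771312754816)]
```

```bash
cat > bl.py <<'E'
from h import *
import sys
t=sys.argv[1]
for n,(x0,x1,y0,y1) in (('side',(222,256,195,262)),('scene',(262,330,180,235))):
    im,K,T=shot(n,n+t); hsv=cv2.cvtColor(im,cv2.COLOR_BGR2HSV)
    m=((hsv[...,1]<75)&(hsv[...,2]>100)).astype(np.uint8)*255; r=np.zeros_like(m); r[y0:y1,x0:x1]=255
    for c in cv2.findContours(m&r,cv2.RETR_EXTERNAL,cv2.CHAIN_APPROX_NONE)[0]:
        if cv2.contourArea(c)>100: print(n,cv2.contourArea(c),cv2.approxPolyDP(c,2.5,True)[:,0].tolist())
from plant import bot
s=bot.get_state(); print(s['tcp_pos'].round(1),s['wrist_force'].round(1),s['wrist_torque'].round(2),round(float(s['finger_gap']),3))
E
python3 -m inch '[0,0,-0.008,0,-1, 0,0,-0.008,0,-1, 0,0,-0.008,0,-1]' 20
python3 bl.py 13
python3 -m inch '[0,0,0,0,-0.72, 0,0,0,0,-0.72, 0,0,0,0,-0.72]' 20
python3 bl.py 14
```

```text
time: 14.0
tcp_pos: [555.7, 12.7, 110.1]
tool_rot: [0.703, 0.711, -0.0, -0.0]
wrist_force: [-0.4, -0.7, -2.1]
finger_gap: 0.141
side 337.0 [[242, 209], [239, 220], [232, 223], [229, 237], [247, 237], [249, 222], [243, 220]]
scene 403.0 [[312, 187], [286, 202], [292, 213], [318, 198]]
[556.   12.5 110.5] [ 0.2 -0.2 -1.7] [-0.13  0.04  0.03] 0.141
time: 14.35
tcp_pos: [556.2, 11.8, 110.8]
tool_rot: [0.704, 0.71, 0.0, 0.0]
wrist_force: [-0.2, -0.0, -2.2]
finger_gap: 0.144
side 331.5 [[243, 209], [240, 209], [239, 219], [232, 222], [230, 237], [247, 236], [249, 222], [243, 220]]
scene 402.5 [[311, 187], [286, 202], [291, 213], [317, 199]]
[556.2  11.7 110.8] [-0.5  0.6 -1.5] [-0.15 -0.04  0.02] 0.143
```

```bash
for i in 1; do python3 -m inch '[0,0,0,0,-0.70, 0,0,0,0,-0.70, 0,0,0,0,-0.70]' 20; python3 bl.py 15; done
```

```text
time: 14.7
tcp_pos: [556.2, 11.7, 110.8]
tool_rot: [0.704, 0.71, 0.0, 0.0]
wrist_force: [-0.7, -0.0, -2.9]
finger_gap: 0.152
side 332.5 [[242, 208], [239, 219], [231, 225], [230, 237], [247, 236], [249, 222], [243, 220]]
scene 401.5 [[311, 187], [286, 202], [291, 213], [317, 199]]
[556.2  11.7 110.7] [-0.2  0.3 -1.7] [-0.17  0.   -0.05] 0.157
```

```bash
python3 -m inch '[0,0,0,0,-0.69, 0,0,0,0,-0.69]' 20; python3 bl.py 16
```

```text
time: 14.97
tcp_pos: [556.1, 11.7, 110.7]
tool_rot: [0.704, 0.71, -0.0, 0.0]
wrist_force: [0.0, -0.0, -2.3]
finger_gap: 0.158
side 331.5 [[242, 208], [239, 219], [232, 222], [230, 237], [247, 236], [249, 222], [243, 220]]
scene 401.5 [[311, 187], [286, 202], [291, 213], [317, 199]]
[556.1  11.7 110.7] [ 0.1  0.8 -1.7] [-0.11  0.02  0.03] 0.154
```

```bash
python3 -m inch '[0,0,0,0,-0.68, 0,0,0,0,-0.68]' 20; python3 bl.py 17
```

```text
time: 15.23
tcp_pos: [556.1, 11.7, 110.7]
tool_rot: [0.704, 0.71, -0.0, 0.0]
wrist_force: [-1.3, 0.0, -1.6]
finger_gap: 0.162
side 334.5 [[242, 208], [239, 219], [232, 222], [230, 237], [247, 236], [249, 222], [243, 220]]
scene 405.5 [[311, 187], [286, 202], [291, 213], [317, 199]]
[556.1  11.7 110.7] [ 0.4  0.9 -1.8] [-0.1  -0.    0.04] 0.161
```

```bash
python3 -m inch '[0,0,0,0,-0.674, 0,0,0,0,-0.674]' 20; python3 bl.py 18
```

```text
time: 15.5
tcp_pos: [556.2, 11.9, 110.8]
tool_rot: [0.704, 0.71, 0.0, -0.0]
wrist_force: [0.2, 1.8, -2.5]
finger_gap: 0.163
side 403.5 [[237, 215], [232, 240], [248, 241], [250, 219]]
scene 218.5 [[282, 213], [271, 215], [265, 224], [269, 227], [290, 225]]
[556.2  11.6 110.8] [-0.4 -2.8  4.4] [-0.49  0.07  0.02] 0.163
```

```bash
python3 -m inch '[0,0,0,0,-1, 0,0,0,0,-1]' 60; python3 bl.py 19; python3 -c "
from h import *
a=load('side19')[0][150:280,190:290];b=load('scene19')[0][140:270,210:340]
cv2.imwrite('pics/c10.png',np.hstack([cv2.resize(a,(346,450),interpolation=cv2.INTER_CUBIC),cv2.resize(b,(450,450),interpolation=cv2.INTER_CUBIC)]))"
```

```text
time: 15.77
tcp_pos: [556.3, 11.3, 111.0]
tool_rot: [0.704, 0.71, -0.0, 0.0]
wrist_force: [-0.8, -2.1, 3.8]
finger_gap: 0.152
side 387.0 [[238, 195], [236, 232], [251, 233], [251, 211], [243, 206], [241, 195]]
[556.3  11.3 111. ] [-0.6 -2.7  5.3] [-0.57  0.18 -0.01] 0.154
```

View pics/c10.png

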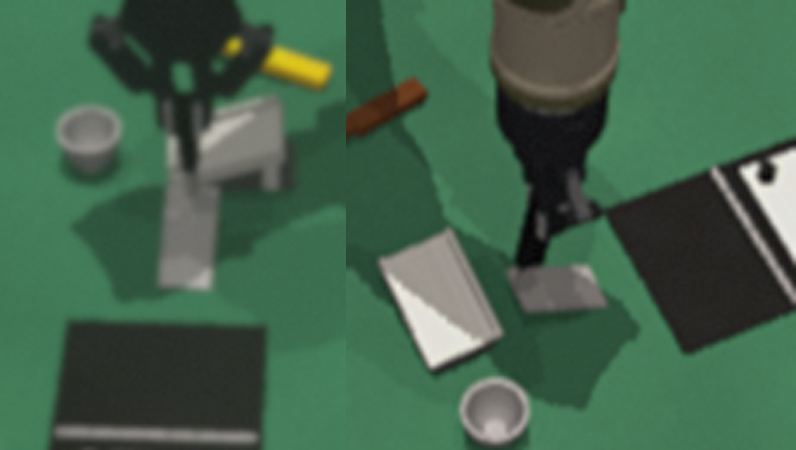

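```bash
python3 -c "
from tb import *
f=lambda p,o:(o[0]+p[0]/3.4615,o[1]+p[1]/3.4615)
S=(190,150);C=(210,140)
go('19',[(f(p,S),f((q[0]-346,q[1]),C)) for p,q in (((158,286),(605,304)),((212,288),(588,266)),((164,180),(522,313)))])"
```

```text
[array([ 5.746e+02,  5.910e+01, -5.000e-01]), np.float64(0.23757317670262793)]
[array([535. ,  59.2,   0. ]), np.float64(4.408485098100923)]
[array([578.3, -14.8,  38.1]), np.float64(0.8807947743828435)]
```

```bash
python3 -m inch '[0,0,0,0,-1, 0,-0.006,-0.002,0,-1, 0,-0.012,-0.0045,0,-1, 0,-0.018,-0.008,0,-1, 0,-0.018,-0.008,0,-1]' 20
python3 -m inch '[0,0,0,0,-1, 0,0,0.03,0,-1, 0,0,0.03,0,-1, 0,0,0.03,0,-1]' 60
python3 bl.py 20
python3 - <<'E'
from h import *
for n,(x0,x1,y0,y1) in (('side20',(225,262,190,262)),('scene20',(252,310,195,245))):
    im,K,T=load(n); hsv=cv2.cvtColor(im,cv2.COLOR_BGR2HSV); s=hsv[y0:y1,x0:x1]
    # non-green, non-dark pixels
    m=((s[...,1]<95)&(s[...,2]>85)).astype(np.uint8)*255
    for c in cv2.findContours(m,cv2.RETR_EXTERNAL,cv2.CHAIN_APPROX_NONE)[0]:
        if cv2.contourArea(c)>80: print(n,cv2.contourArea(c),(cv2.approxPolyDP(c,2,True)[:,0]+[x0,y0]).tolist())
E
```

```text
time: 16.28
tcp_pos: [556.6, -7.3, 102.9]
tool_rot: [0.704, 0.71, 0.0, 0.0]
wrist_force: [-1.3, -3.0, 10.9]
finger_gap: 0.15
time: 16.62
tcp_pos: [556.8, -5.9, 133.5]
tool_rot: [0.704, 0.71, 0.001, 0.001]
wrist_force: [-0.3, -0.7, -2.2]
finger_gap: 0.148
side 448.0 [[238, 195], [234, 224], [250, 226], [250, 207], [255, 195], [247, 195], [247, 200]]
scene 233.5 [[263, 214], [262, 225], [285, 223], [280, 211]]
[555.8  -6.3 132.2] [-0.2 -0.8 -2.1] [-0.05  0.01 -0.06] 0.153
side20 678.0 [[237, 190], [233, 224], [250, 227], [252, 202], [261, 199], [261, 190]]
scene20 302.5 [[286, 221], [280, 210], [264, 212], [258, 217], [262, 226]]
```

```bash
python3 -c "
from tb import *
go('20',[((233.5,224.7),(286,222.5)),((250.3,226.8),(280.2,210.5))])
# refine: back corner in scene on side camera ray
b=load('scene20'); a=load('side20')
for z in (60,65,70,75): print(z,plane(b[1],b[2],(262,226),z).round(1))
for z in (60,65,70,75): print('s',z,plane(a[1],a[2],(236.3,200),z).round(1))
c=a[0][180:235,222:266]
for r in range(12,50,3): print(r+180,' '.join('%3d'%v for v in cv2.cvtColor(c,cv2.COLOR_BGR2HSV)[r,4:40:2,1]))
"
```

```text
[array([578. ,  59.6,  32.9]), np.float64(1.0136440512450209)]
[array([534.7,  60.5,  29.9]), np.float64(0.05924689061580501)]
60 [578.9 -11.6  60. ]
65 [581.6 -12.8  65. ]
70 [584.2 -13.9  70. ]
75 [586.9 -15.1  75. ]
s 60 [578.2  -2.1  60. ]
s 65 [577.3   2.5  65. ]
s 70 [576.5   7.   70. ]
s 75 [575.7  11.6  75. ]
192 115 116 116 117 115 111  36  17  18  13  16  18  17  17  17  18  16  17
195 115 115 118 116 113 109  51  17  16  16  13  16  16  16  17  18  16  16
198 114 115 117 117 116  96  23  10  11   8  11  13  12  14  13  18  17  15
201 110 110 108 107 108  72  17  11  11   9   9  12  12  13  18  17  20  22
204 113 111 108 108 109  56  12  11   9   9   9   9   9  18  52  58  54  58
207 118 109 113 115 105  50   9  11  11  11   9   9   9  38 103 103 110 103
210 114 114 114 114 104  32  11   8  12  12   9   9  12  52 109 111 106 112
213 113 114 114 111  99  17   9  11  13  13  11  11  14  58 105 110 110 106
216 111 114 114 110  85  19  11  13  13  13  12  12  11  39 106 105 108 112
219 114 116 115 111  72  14  13  12  12  12  13  12   9  52 109 111 112 111
222 114 113 110 111  42  11  12  13  12  11  12  14  11  81 115 115 114 116
225 117 117 116 114  59  15  12  10   8   9  11  11  24 103 112 116 115 115
228 113 114 114 114 111 107 112 107 103 103 103  91 108 113 115 116 115 115
```

```bash
python3 -m inch '[0,0,0.03,0,-1, 0,0,0.06,-0.1,-1, -0.01,-0.02,0.08,-0.22,-1, -0.03,-0.04,0.08,-0.34,-1, -0.0475,-0.0615,0.08,-0.46,-1]' 60
python3 -m inch '[0,0,0,-0.12,-1, 0,0,0,-0.24,-1, 0,0,0,-0.36,-1, 0,0,0,-0.48,-1, 0,0,0,-0.6,-1]'
python3 -m inch '[0,0,0,-0.12,-1, 0,0,0,-0.24,-1, 0,0,0,-0.36,-1, 0,0,0,-0.403,-1, 0,0,0,-0.403,-1]'
python3 -m inch '[0,0,0,0,-1, 0,0,0,0,-1, 0,0,0,0,-1]'
```

```text
time: 17.13
tcp_pos: [508.3, -67.8, 212.9]
tool_rot: [0.849, 0.529, 0.001, 0.0]
wrist_force: [0.1, -0.4, -2.8]
finger_gap: 0.151
time: 17.55
tcp_pos: [508.0, -67.8, 211.7]
tool_rot: [0.967, 0.254, -0.001, -0.0]
wrist_force: [0.7, 0.9, -1.9]
finger_gap: 0.154
time: 17.97
tcp_pos: [508.1, -67.5, 211.7]
tool_rot: [0.998, 0.058, -0.001, 0.0]
wrist_force: [0.0, -0.6, -2.9]
finger_gap: 0.152
time: 18.22
tcp_pos: [508.5, -67.8, 212.4]
tool_rot: [0.998, 0.059, -0.0, -0.0]
wrist_force: [0.5, 0.6, -2.2]
finger_gap: 0.152
```

```bash
python3 -m inch '[0,0,-0.03,0,-1, 0,0,-0.06,0,-1, 0,0,-0.08,0,-1, 0,0,-0.09,0,-1, 0,0,-0.09,0,-1]'
python3 -m inch '[0,0,-0.003,0,-1, 0,0,-0.003,0,-1]'
python3 -m inch '[0,0,-0.002,0,-1, 0,0,-0.002,0,-1]'
python3 bl.py 21 | tail -1
```

```text
time: 18.63
tcp_pos: [508.0, -67.7, 121.0]
tool_rot: [0.998, 0.059, -0.001, -0.0]
wrist_force: [0.2, -0.1, -1.8]
finger_gap: 0.153
time: 18.8
tcp_pos: [509.2, -67.8, 120.3]
tool_rot: [0.998, 0.058, 0.0, 0.0]
wrist_force: [0.3, 0.6, -2.3]
finger_gap: 0.152
time: 18.97
tcp_pos: [509.4, -67.9, 118.6]
tool_rot: [0.998, 0.058, 0.001, 0.0]
wrist_force: [0.4, -0.2, 0.6]
finger_gap: 0.151
[509.4 -67.9 118.6] [-0.1  0.2  2.8] [-0.01 -0.28  0.03] 0.156
```

```bash
python3 -m inch '[0,0,0,0,-1, 0.001,0,-0.001,0,-1, 0.001,0,-0.002,0,-1, 0.001,0,-0.002,0,-1]' 20
python3 bl.py 22 | tail -1
python3 -m inch '[0.001,0,-0.0015,0,-1, 0.001,0,-0.002,0,-1, 0.001,0,-0.002,0,-1]' 20
python3 bl.py 23 | tail -1
```

```text
time: 19.4
tcp_pos: [510.4, -67.8, 117.0]
tool_rot: [0.998, 0.058, 0.001, 0.0]
wrist_force: [-1.7, 0.9, 14.8]
finger_gap: 0.15
[510.5 -67.8 117. ] [-2.8  0.3 13. ] [0.08 0.16 0.03] 0.153
time: 19.75
tcp_pos: [510.1, -67.9, 116.5]
tool_rot: [0.998, 0.058, 0.0, 0.001]
wrist_force: [-11.5, 1.0, 41.3]
finger_gap: 0.15
[510.1 -68.  116.5] [-11.3   0.7  41.6] [0.23 2.16 0.04] 0.151
```

```bash
python3 -m inch '[0,0,0.002,0,-1, 0,0,0.003,0,-1, 0,0,0.003,0,-1]' 20
python3 bl.py 24 | tail -1
```

```text
time: 20.1
tcp_pos: [510.6, -67.8, 117.0]
tool_rot: [0.998, 0.058, 0.0, 0.0]
wrist_force: [-0.3, -0.0, 4.6]
finger_gap: 0.149
[510.5 -67.8 116.9] [-3.2  0.8  9.3] [ 0.09  0.39 -0.02] 0.153
```

Light contact is left at the seat, so I'll open gently, retreat upward and compare the turner with its starting pictures.

```bash
python3 -m inch '[0,0,0,0,-0.68, 0,0,0,0,-0.66, 0,0,0,0,-0.6, 0,0,0,0,-0.4, 0,0,0,0,0]' 20
python3 -m inch '[0,0,0,0,1, 0,0,0,0,1, 0,0,0,0,1, 0,0,0,0,1, 0,0,0,0,1]' 20
python3 -m inch '[0,0,0.03,0,1, 0,0,0.06,0,1, 0,0,0.1,0,1, 0,0,0.12,0,1, 0,0,0.12,0,1]'
python3 -m inch '[0,-0.1,0.05,0,1, 0,-0.2,0.05,0,1, 0,-0.2,0.05,0,1, 0,-0.2,0.05,0,1, 0,-0.2,0.05,0,1]'
python3 - <<'E'
from h import *
from plant import bot
import time
r=[];o=[]
for n in('scene','side'): shot(n,n+'30')
for n,roi in(('scene',(185,215,222,240)),('side',(152,182,258,274))):
    for t,L in (('0',o),('30',r)):
        im,K,T=load(n+t); s=im[roi[0]:roi[1],roi[2]:roi[3]]; m=s.max(2)<60; y,x=np.nonzero(m)
        top=y.min(); bot_=y.max(); L.append((K,T,(x.mean()+roi[2],y.mean()+roi[0]),(x[y<top+4].mean()+roi[2],top+roi[0]),(x[y>bot_-4].mean()+roi[2],bot_+roi[0])))
        print(n,t,m.sum(),[np.round(v,1).tolist() for v in L[-1][2:]])
for nm,L in(('start',o),('now',r)):
    print(nm,[tri(ray(L[0][0],L[0][1],L[0][i]),ray(L[1][0],L[1][1],L[1][i]))[0].round(1).tolist() for i in(2,3,4)])
for n in('scene','side'):
    a=cv2.imread(f'pics/{n}0.png');b=cv2.imread(f'pics/{n}30.png')
    d=(cv2.absdiff(a,b).max(2)>45).astype(np.uint8)*255; d=cv2.morphologyEx(d,cv2.MORPH_OPEN,np.ones((2,2)))
    print(n,[cv2.boundingRect(c) for c in cv2.findContours(d,0,2)[0] if cv2.contourArea(c)>6])
s=bot.get_state(); print(s['time'],s['tcp_pos'].round(1),s['wrist_force'].round(1))
E
```

```text
time: 20.62
tcp_pos: [510.6, -67.8, 116.5]
tool_rot: [0.998, 0.058, -0.0, -0.0]
wrist_force: [-0.4, 1.1, 0.3]
finger_gap: 0.425
time: 21.03
tcp_pos: [510.6, -67.8, 116.7]
tool_rot: [0.998, 0.058, -0.0, 0.0]
wrist_force: [1.0, -0.1, -0.1]
finger_gap: 1.003
time: 21.45
tcp_pos: [512.8, -67.9, 241.2]
tool_rot: [0.998, 0.058, 0.004, 0.001]
wrist_force: [1.4, 0.1, -0.0]
finger_gap: 1.0
time: 21.87
tcp_pos: [510.0, -269.8, 286.7]
tool_rot: [0.998, 0.058, -0.0, 0.0]
wrist_force: [0.1, -0.8, -0.2]
finger_gap: 0.998
scene 0 125 [[230.2, 199.1], [229.2, 189.0], [230.9, 210.0]]
scene 30 122 [[231.8, 199.1], [230.8, 189.0], [232.6, 210.0]]
side 0 138 [[266.1, 167.2], [265.9, 156.0], [266.3, 178.0]]
side 30 148 [[265.6, 167.4], [265.5, 157.0], [265.4, 179.0]]
start [[505.9, -72.4, 118.6], [504.9, -71.4, 160.4], [507.7, -75.0, 73.6]]
now [[507.6, -69.0, 120.1], [505.8, -67.6, 160.0], [509.6, -70.9, 73.9]]
scene [(16, 224, 13, 7), (233, 191, 4, 22), (227, 191, 6, 28), (115, 183, 5, 6), (296, 181, 72, 48), (82, 164, 20, 28), (103, 152, 7, 5), (101, 127, 28, 6), (36, 122, 3, 7), (99, 119, 96, 114), (207, 118, 6, 3), (146, 112, 26, 21), (96, 109, 20, 8), (43, 109, 4, 13), (172, 102, 10, 13), (126, 102, 13, 17), (230, 97, 4, 4), (109, 92, 9, 9), (63, 59, 12, 20), (223, 44, 5, 14), (164, 12, 9, 14), (188, 0, 34, 55), (135, 0, 29, 22), (59, 0, 80, 96)]
side [(209, 281, 52, 35), (439, 250, 8, 6), (214, 245, 51, 32), (416, 231, 4, 4), (495, 182, 7, 6), (344, 174, 61, 30), (316, 154, 7, 8), (287, 154, 53, 25), (487, 139, 25, 39), (442, 132, 43, 44), (468, 121, 44, 16), (479, 109, 33, 8), (268, 45, 11, 25), (465, 3, 4, 8), (478, 0, 34, 12), (354, 0, 25, 24), (259, 0, 30, 35)]
21.9667 [ 509.5 -275.5  287. ] [-0.6  0.6 -0.2]
```

```bash
python3 - <<'E'
from h import *
for n,ps in (('side30',((213,281.5),(209.5,311),(256.5,313.5),(258.5,283.5))),):
    im,K,T=load(n); P=np.array([plane(K,T,p,10) for p in ps]); print('plate',P.round(0)[:,:2].tolist(),P.mean(0).round(1),np.linalg.norm(np.roll(P,-1,0)-P,axis=1).round(0))
for n in('scene','side'):
    for col,(lo,hi) in dict(yellow=((22,120,100),(34,255,255)),red=((0,200,120),(4,255,255)),brown=((6,120,50),(16,255,200))).items():
        out=[]
        for t in('0','30'):
            im=cv2.imread(f'pics/{n}{t}.png'); m=cv2.inRange(cv2.cvtColor(im,cv2.COLOR_BGR2HSV),lo,hi); 
            out.append(sorted([(cv2.contourArea(c),cv2.boundingRect(c)) for c in cv2.findContours(m,0,2)[0] if cv2.contourArea(c)>60 and cv2.boundingRect(c)[1]>110])[-2:])
        print(n,col,out)
im,K,T=load('side30'); s=im[275:318,205:262]; m=(s.max(2)<70); print('\n'.join(''.join('#' if v else '.' for v in r) for r in m[::2]))
E
```

```text
plate [[607.0, 220.0], [602.0, 298.0], [495.0, 294.0], [498.0, 215.0]] [550.5 256.7  10. ] [ 78. 107.  79. 109.]
scene yellow [[(131.5, (0, 209, 11, 28)), (489.5, (166, 218, 32, 52))], [(131.5, (0, 209, 11, 28)), (510.5, (165, 218, 33, 52))]]
scene red [[(177.0, (136, 193, 33, 17))], [(149.0, (136, 194, 32, 16))]]
scene brown [[(300.0, (180, 163, 53, 23)), (568.5, (396, 192, 31, 32))], [(316.0, (180, 163, 53, 23)), (532.5, (396, 192, 31, 32))]]
side yellow [[(64.0, (248, 157, 15, 11)), (95.5, (270, 164, 16, 12))], [(78.0, (248, 140, 14, 28)), (109.5, (269, 164, 17, 12))]]
side red [[(81.5, (315, 142, 6, 20))], []]
side brown [[(143.0, (321, 185, 16, 33)), (767.0, (159, 337, 35, 29))], [(152.5, (321, 184, 16, 34)), (773.5, (158, 337, 35, 29))]]
.........................................................
########################.................................
#########################################################
#######......###.............................############
#######......###...............................#........#
#######.....####..............................###.......
[... 229 characters left out ...]
..##
#####..................................................##
#####..................................................##
####...................................................##
####......###..........................................##
####......####..............................###........##
###.......####..............................####......###
###.........................................###.......###
###...................................................###
###...................................................###
###############.......................................###
#########################################################
#########################################################
```

```bash
python3 -c "
from plant import bot
print(bot.close_job(), bot.get_state()['time'])"
```

```text
the job is handed in; nothing more can be done
the job is handed in; nothing more can be done
```

The plate is flipped and lies flat, feet up, on the left half of the mat. The turner is back in its rest, and I handed the job in at about 22 s.

**How it was done:** The moves only allow shifts and a spin about vertical, so the wrist itself could not tilt the blade. Instead I pivoted the turner in a light 20 N grip. I pressed the tip on the bench to level the blade, slid it under the plate's right edge, then pressed the gripper down and back so the blade tipped up on its heel. I gripped at 120 N and pushed the plate over the strip. I straightened the turner afterwards by loosening the grip so it swung upright, plus a light press on the bench, and then seated it in the rest.

**Last checks:**
- **Plate:** it measures 78 × 107 mm at slab height, centre about (551, 257), with all four feet visible on top. Its right edge is about 17 mm clear of the strip, and it lies inside the mat.
- **Turner:** upright in its rest, about 2 mm forward and 3.5 mm sideways of where it started. The sideways shift came from the jaws centring on it at the first grasp; I did not correct it.
- **Other things:** the cup, carton and look-alikes showed no shift in the before and after pictures. The screwdriver checks out in the scene view only, because it was not detected in the last side view. I did not check the coil, bracket and angle piece one by one; the picture comparison showed no change where they stand.

**What disagreed:** my estimates of the blade's tip-up angle ranged from about 23° (triangulated blade corners) to about 34° (handle geometry). One early estimate during the lift, taken from the plate's slope, was lower at 17–20°.

The highest wrist force I saw was about 43 N, pressing down briefly while seating the turner.

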